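# Push the pepper mill home into the condiment rack

## Task

Push the pepper mill across the worktop into the empty bay of the low wooden rack, the bay with the round cork spot, until it stands right at the back of the bay. Push it gently, low on its body, so that it slides without tipping: do not grip it or lift it, and do not touch its turning head. Leave the salt shaker, the spice jar and the honey jar where they stand.

Things in the scene. Friction and masses are not known exactly. Their poses are not given: they have to be found in the camera images.
- pepper_mill: dark brown pepper mill, loose on the worktop before the open side of the rack, round, 170 mm high, 58 mm across the foot, 0.15 to 0.27 kg; origin at the centre of its underside, z up its axis. A push within 25 mm of the worktop slides it, a high one tips it. Being round it rolls off a single contact: two fingertips 25 to 45 mm apart cradle it from behind
- pepper_mill_head: the mill's turning head, from 122 mm above its foot to the top knob at 170 mm, about 50 mm across, loose on the mill's axis; origin on the axis at 122 mm. Not to be touched by the robot
- cork_spot: round flat cork spot, 56 mm across, under 1 mm thick and no obstacle, in the empty bay; origin at its centre on the worktop. x points into the bay, toward its back wall, and y along the rack. When the mill touches the back wall its axis is 1 mm past this origin
- rack: low light-wood rack fixed to the worktop, 194 mm long (y), 58 mm deep (x): two bays 82 mm wide, open at one side (toward the robot's left), no floor, walls 10 mm thick and 34 mm high, steel rail over the back at 66 mm. Origin on the worktop midway between the bay centres (y = +46 and -46 mm); x points to the back wall, inner face at x = +30 mm; side walls and divider reach forward to x = -16 mm
- salt_shaker: clear salt shaker with a grey top, 44 mm across, 90 mm high, loose in the other bay of the rack; origin at the centre of its underside. Leave it
- spice_jar: spice jar with a green cap, 46 mm across, 106 mm high, loose on the worktop to the right of the rack; origin at the centre of its underside. Leave it
- honey_jar: honey jar with a red lid, 62 mm across, 86 mm high, loose on the worktop to the right of the rack; origin at the centre of its underside. Leave it

How it is judged:
At the end, for the whole second after the job is handed in: The pepper mill stands upright and still on the worktop in the bay with the cork spot, within 10 mm of touching the back wall and with its axis within 18 mm of the spot's centre; the salt shaker, spice jar and honey jar are within 20 mm of where they stood (x of pepper_mill in the frame of cork_spot above -0.009 m and horizontal distance between pepper_mill and cork_spot below 0.018 m and angle between pepper_mill's own z axis and vertical below 0.08 rad and height (world z) of pepper_mill below 0.005 m and linear speed of pepper_mill below 0.02 m/s and distance of each of salt_shaker, spice_jar, honey_jar from where it was at the start of the episode below 0.02 m).
It fails at once if the pepper mill is tipped by more than about 14 degrees (angle between pepper_mill's own z axis and vertical above 0.25 rad).
It fails at once if the pepper mill is lifted off the worktop (height (world z) of pepper_mill above 0.01 m).
It fails at once if the robot touches the mill's turning head (contact force between any of the arm, the fingers and pepper_mill_head above 0.5 N).
It fails at once if the mill is gripped or pushed hard: more than 25 N between fingers and mill (contact force between the fingers and pepper_mill above 25 N).
It fails at once if the salt shaker, spice jar or honey jar is pushed away or tipped (distance of any of salt_shaker, spice_jar, honey_jar from where it was at the start of the episode above 0.03 m or angle between any of salt_shaker, spice_jar, honey_jar's own z axis and vertical above 0.4 rad).
It also fails if it takes over 45 s, if anything falls off the work surface, if the arm or the gripper's body presses on something with over 40 N, if the wrist force passes 120 N, or if a joint passes its speed limit or range.

## Robot

A 7-joint arm with a two-finger parallel gripper is mounted at the origin on a cart in front of the work surface, level with it; the furniture and walls round the work are solid. World frame = base frame: x ahead of the robot, y to its left, z up, the work surface at z = 0. Lengths are in m, angles in rad, forces in N, time in s.
With the tool pointing down it reaches from about 0.4 to 0.875 m from the base axis. Payload 6.5 kg.
Tool frame: the origin (TCP) lies on the mounting face of the last link; the fingertips stand 166 mm ahead of it and the grasp point (between the pads) lies 147 mm ahead of it; z points along the fingers, y is the line along which they close (so a half turn about z gives the same grasp; the last joint's range is limited). The gripper opens to 88 mm and grips with 3 to 60 N. Pads are 18 mm wide; open, the fingers measure 123 mm over their backs; the gripper's body (75 mm by 187 mm) begins 45 mm behind the grasp point.
Start: joints at [-1.359, 0.536, -0.004, 1.538, 0.003, 1.067, -0.071], TCP at [0.178, 0.625, 0.405] pointing down, gripper open.
Joint ranges: [-2.7, 2.7], [-0.37, 2.16], [-1.27, 1.26], [0.24, 2.4], [-1.31, 4.45], [0.19, 1.91], [-2.76, 2.76]. Speed limits (rad/s): [2.39, 2.39, 3.14, 3.14, 3.14, 3.14, 3.14].

## Interface

Orientations are given as a unit quaternion [w, x, y, z].
In Python, from station import * gives the robot as it stands.
- The arm moves only by the tool move_arm, never from a script. Its argument "commands" is a list of rows, each an object with "translation": the shift along the world's x, y, z scaled (see below), a list of three; "angular": the turn, a rotation vector about the world's x, y, z scaled (see below), a list of three. A call has 1 to 12 rows; each row shifts and turns the commanded pose from where the row before left it; what a row does not reach is not made up. The controller multiplies each number of a shift by 0.05 m and each number of a turn by 8 degrees. A row lasts 1/10 s, in which the tool goes at most 50 mm and 8.59 degrees, less where a joint would pass 70% of its speed; a pose out of reach is approached as far as the arm can. A call with a number of a shift or a turn outside -1 to 1 is refused whole. A call with a gripper value outside its range is refused whole. "hand" is the gripper's target within -1 to 1 (fully open at 1, half-way at 0, shut at -1), set as the call begins (left out, the last holds). The fingers move at their own pace and stop on an object; "squeeze" is the grip in N (left out, the last holds). Time passes only in rows, so rows that do not move let the fingers close. It gives the time, the measured TCP pose, the force, the opening and the grip force at its end, in the units of the state.
- state(): the state, without advancing time (a new reading comes with each control period).
- snapshot(name): name is "side" or "top" or "wrist"; returns (picture, depth): 420x560x3 uint8, blue, green, red; 420x560 float32, m along the optical axis (not along the pixel's ray), 0 where there is no reading.
- get_calibration(name): a dict with "fx", "fy", "cx", "cy" (pixels), "dist_coeffs" ([k1, k2, p1, p2, k3] as OpenCV has them; the pictures are not rectified), "R" (3x3) and "t" (3): a world point X has camera coordinates R X + t. Camera axes: x right, y down, z forward; pixel columns grow to the right and rows downward; lengths in m; the calibration is good to about 2 mm. A picture is of the moment at which its call begins: read the wrist's pose just before it. get_calibration takes no time and is no camera call; for the wrist camera it gives the pose at the moment of the call.
- sign_off(): hands the job in; it is judged then, once.
The state is a dict: "time": time; "q": joint angles; "dq": joint speeds; "tau": joint torques, N m; "position": TCP position; "eef_rot": TCP orientation; "wrist_force": force on the tool from outside, world axes, zero at the start; "moment": the same for the moment, N m; "grip_width": opening from 0.0 (shut) to 1.0 (fully open); "gripper_force": force on a finger pad.
Only numpy, scipy, OpenCV 4.12 (cv2) and the standard library are available. Lean on these libraries where they do the work, as an engineer would, in place of code of your own. Each camera call takes 0.05 s, during which the arm holds its last target. There are 200 camera calls.

## Working session

There is one attempt and no reset: what is moved stays moved. The work goes in short steps, Python scripts to look and compute and a tool call to move; the robot and the scene stay as the last step left them, time stands still between calls to the robot, and variables do not carry over. Pictures are saved under pics/ and viewed, at most 11 in all, crops included, and the job is handed in when it is done.

Besides the shell and the picture viewer there is one more tool, called after "Emit:" by a JSON object that holds its "api" and its "payload". move_arm: Moves the arm, as the interface text tells. Shifts and turns lie within -1 to 1; 1 stands for 0.05 m of shift or 8 degrees of turn. Its arguments: {"type":"object","properties":{"commands":{"type":"array"},"hand":{"type":"number"},"squeeze":{"type":"number"}},"required":["commands"]}

```bash
mkdir -p pics; cat > h.py <<'E'
from station import *
import numpy as np, cv2
def world(cal,dep,u,v,z=None):
    K=np.array([[cal['fx'],0,cal['cx']],[0,cal['fy'],cal['cy']],[0,0,1]])
    p=cv2.undistortPoints(np.array([[[u,v]]],float),K,np.array(cal['dist_coeffs'],float))[0,0]
    R=np.array(cal['R']);t=np.array(cal['t']);r=np.array([p[0],p[1],1.])
    c=-R.T@t;d=R.T@r
    s=(z-c[2])/d[2] if z is not None else dep[int(v),int(u)]
    return c+s*d
E
python3 - <<'E'
from h import *
for n in ('top','side'):
    im,d=snapshot(n);cv2.imwrite(f'pics/{n}0.png',im);np.save(f'{n}.npy',d)
    print(get_calibration(n))
s=state();print(s)
E
```

```text
{'fx': 443.62111734360235, 'fy': 443.62111734360235, 'cx': 273.58993803335835, 'cy': 204.65393491317423, 'dist_coeffs': array([-0.0664849,  0.       ,  0.       ,  0.       ,  0.       ]), 'R': array([[-0.0024791 , -0.99996134, -0.00843589],
       [-0.98824846,  0.00373921, -0.15281032],
       [ 0.15283595,  0.00795792, -0.98821953]]), 't': array([-0.15990176,  0.49793184,  0.83429421])}
{'fx': 494.78128403733604, 'fy': 494.78128403733604, 'cx': 287.3445855791008, 'cy': 215.2362399067906, 'dist_coeffs': array([-0.11717168,  0.        ,  0.        ,  0.        ,  0.        ]), 'R': array([[ 0.87681793, -0.48070875, -0.01046041],
       [-0.27481799, -0.48318221, -0.83127013],
       [ 0.39454454,  0.73174726, -0.55577023]]), 't': array([-0.48731901,  0.10974335,  0.83191967])}
{'time': 0.1, 'q': array([-1.35920923,  0.53709105, -0.00444227,  1.53874027,  0.00257164,
        1.06728825, -0.07119531]), 'dq': array([-0.00027007, -0.00077095,  0.00078813, -0.0031173 ,  0.00129647,
        0.00221459, -0.00082435]), 'tau': array([ 2.98249790e-03, -5.72077167e+01,  9.93969552e-01, -2.52228928e+01,
       -5.62030007e-02,  1.34626322e-02,  4.21262018e-05]), 'position': array([0.17815791, 0.62481155, 0.40393931]), 'eef_rot': array([-6.25160398e-05,  1.38414803e-01,  9.90374052e-01, -7.58081634e-04]), 'wrist_force': array([-0.60951193,  0.5029481 ,  0.36585662]), 'moment': array([-0.02225534,  0.04093482, -0.00633949]), 'gripper_force': 0.0, 'grip_width': 1.0021886089836736}
```

View pics/top0.png

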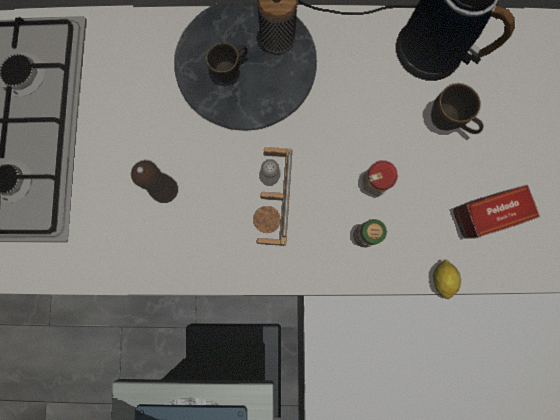

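View pics/side0.png

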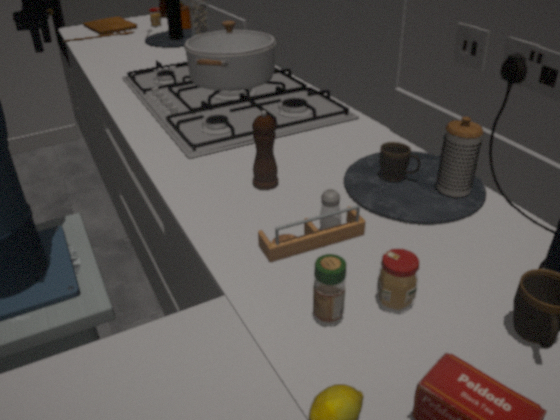

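```bash
python3 - <<'E'
from h import *
a=cv2.imread('pics/top0.png')[140:250,120:320];b=cv2.imread('pics/side0.png')[100:270,230:400]
cv2.imwrite('pics/c1.png',cv2.convertScaleAbs(cv2.resize(a,None,fx=4,fy=4,interpolation=2),alpha=1.6))
c=get_calibration('top');d=np.load('top.npy');cs=get_calibration('side')
print('mill foot side',world(cs,None,265,186,0))
for n,u,v in (('mill',165,188),('millhead',143,170),('salt',270,170),('red',383,175),('green',374,231)):print(n,world(c,d,u,v))
E
```

```text
mill foot side [0.53143863 0.05746897 0.        ]
mill [0.52699728 0.04813304 0.06212511]
millhead [0.5384609  0.06062252 0.16535836]
salt [ 0.55578701 -0.15527103  0.08622843]
red [ 0.54598747 -0.3680329   0.08397645]
green [ 0.43825534 -0.34215143  0.10635229]
```

View pics/c1.png

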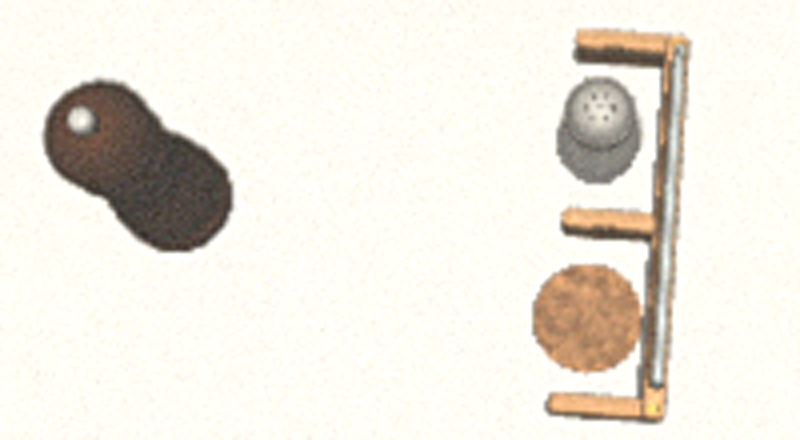

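```bash
python3 - <<'E'
from h import *
c=get_calibration('top')
P=lambda u,v,z:world(c,None,120+u/4,140+v/4,z)[:2]
k=P(81,120,.17);f=P(173,190,0);cork=P(587,318,0)
print('knob',k,'foot',f,'cork',cork)
a=P(578,40,.034);b=P(548,402,.034);y=(a-b);print('len',np.linalg.norm(y));y/=np.linalg.norm(y)
r1=P(683,50,.066);r2=P(655,385,.066);y2=(r1-r2)/np.linalg.norm(r1-r2)
for yy in (y,y2):
    x=np.array([yy[1],-yy[0]]);print('x',x,np.degrees(np.arctan2(x[1],x[0])),'mill in cork',x@(f-cork),yy@(f-cork),x@(k-cork),yy@(k-cork))
q=state()['eef_rot'];from scipy.spatial.transform import Rotation as R
print(R.from_quat(q[[1,2,3,0]]).as_matrix().round(3))
E
```

```text
knob [0.537395   0.06391608] foot [0.54015847 0.06791378] cork [ 0.47263476 -0.14711869]
len 0.182687790503433
x [-0.0794022  -0.99684266] -94.55420521386986 mill in cork -0.2197150655085048 0.05023645397055508 -0.2155105631316694 0.04779913765337463
x [-0.0892432  -0.99600986] -95.12007068485192 mill in cork -0.22020048811639867 0.048064085887927085 -0.21597211972061292 0.04566841233413708
[[-0.962  0.274 -0.   ]
 [ 0.274  0.962 -0.001]
 [-0.    -0.002 -1.   ]]
```

```bash
python3 - <<'E'
from h import *
c=get_calibration('side');d=np.load('side.npy')
for u,v in ((230,42),(190,45),(275,45),(230,85),(210,62),(295,104),(215,122)):print(u,v,world(c,d,u,v).round(3))
E
```

```text
230 42 [0.678 0.564 0.184]
190 45 [0.584 0.649 0.17 ]
275 45 [0.963 0.835 0.076]
230 85 [0.648 0.513 0.074]
210 62 [0.587 0.496 0.156]
295 104 [0.787 0.376 0.034]
215 122 [0.541 0.369 0.035]
```

Emit:
{"api": "move_arm", "payload": {"commands": [{"translation": [0.38,-0.38,0],"angular": [0,0,-0.5]},{"translation": [0.38,-0.38,0],"angular": [0,0,-0.5]}], "hand": -0.09, "squeeze": 5}}

```text
time: 0.3
position: [0.2159, 0.5868, 0.4041]
eef_rot: [-0.0, 0.208, 0.978, -0.0]
wrist_force: [-0.5, -0.8, -0.2]
grip_width: 0.844
gripper_force: 0.0
```

Emit:
{"api": "move_arm", "payload": {"commands": [{"translation": [0.38,-0.38,0],"angular": [0,0,-0.5]},{"translation": [0.38,-0.38,0],"angular": [0,0,-0.5]},{"translation": [0.38,-0.38,0],"angular": [0,0,-0.5]},{"translation": [0.38,-0.38,0],"angular": [0,0,-0.5]},{"translation": [0.38,-0.38,0],"angular": [0,0,-0.5]},{"translation": [0.38,-0.38,0],"angular": [0,0,-0.5]},{"translation": [0.38,-0.38,0],"angular": [0,0,-0.5]},{"translation": [0.38,-0.38,0],"angular": [0,0,-0.5]},{"translation": [0.38,-0.38,0],"angular": [0,0,-0.5]},{"translation": [0.38,-0.38,0],"angular": [0,0,-0.5]},{"translation": [0.38,-0.38,0],"angular": [0,0,-0.5]},{"translation": [0.38,-0.38,0],"angular": [0,0,-0.5]}]}}

```text
time: 1.5
position: [0.4457, 0.3574, 0.4047]
eef_rot: [0.0, 0.59, 0.808, 0.0]
wrist_force: [0.2, 1.0, 0.1]
grip_width: 0.459
gripper_force: 0.0
```

Emit:
{"api": "move_arm", "payload": {"commands": [{"translation": [0.3,-0.1,0],"angular": [-0.5,0.04,0]},{"translation": [0.3,-0.1,0],"angular": [-0.5,0.04,0]},{"translation": [0.3,-0.1,0],"angular": [-0.5,0.04,0]},{"translation": [0.3,-0.1,0],"angular": [0,0,-0.5]},{"translation": [0.3,-0.1,0],"angular": [0,0,-0.5]},{"translation": [0,0,0],"angular": [0,0,-0.5]},{"translation": [0,0,0],"angular": [0,0,-0.5]},{"translation": [0,0,0],"angular": [0,0,-0.5]},{"translation": [0,0,0],"angular": [0,0,-0.5]}]}}

```text
time: 2.4
position: [0.52, 0.3332, 0.4046]
eef_rot: [0.035, 0.74, 0.664, -0.099]
wrist_force: [-0.1, 0.8, 0.0]
grip_width: 0.454
gripper_force: 0.0
```

```bash
cat > g.py <<'E'
from h import *
from scipy.spatial.transform import Rotation as R
def pose():
    s=state();q=s['eef_rot'];M=R.from_quat(q[[1,2,3,0]]).as_matrix()
    return s,M,s['position']+.166*M[:,2]
ex=np.array([-.084,-.9965,0]);ey=np.array([.9965,-.084,0]);ck=np.array([.4725,-.147,0])
def rep():
    s,M,t=pose();y=ey;x=ex
    z=np.sin(np.radians(40))*ex-np.cos(np.radians(40))*np.array([0,0,1.])
    T=np.c_[np.cross(ey,z),ey,z]
    print('t',s['time'],'tip cork frame',ex@(t-ck),ey@(t-ck),t[2],'rotvec needed units',(np.degrees(R.from_matrix(T@M.T).as_rotvec())/8).round(2),'F',s['wrist_force'].round(1),'grip',s['grip_width'],'q',s['q'].round(2),s['position'].round(3))
E
python3 -c "
from g import *
rep()"
```

```text
t 2.4 tip cork frame -0.4508563510230568 -0.0071322198619479605 0.2422249735791408 rotvec needed units [-3.64 -0.2   0.37] F [-0.1  0.8  0. ] grip 0.4535079660519064 q [-0.96  0.57  0.44  1.57 -0.14  1.24 -0.62] [0.52  0.333 0.405]
```

Emit:
{"api": "move_arm", "payload": {"commands": [{"translation": [0.08,0,-0.2],"angular": [-0.455,-0.025,0.046]},{"translation": [0.08,0,-0.2],"angular": [-0.455,-0.025,0.046]},{"translation": [0.08,0,-0.2],"angular": [-0.455,-0.025,0.046]},{"translation": [0.08,0,-0.2],"angular": [-0.455,-0.025,0.046]},{"translation": [0.08,0,-0.2],"angular": [-0.455,-0.025,0.046]},{"translation": [0.08,0,-0.2],"angular": [-0.455,-0.025,0.046]},{"translation": [0.08,0,-0.2],"angular": [-0.455,-0.025,0.046]},{"translation": [0.08,0,-0.2],"angular": [-0.455,-0.025,0.046]},{"translation": [0,0,0],"angular": [0,0,0]}]}}

```text
time: 3.3
position: [0.5512, 0.3339, 0.3225]
eef_rot: [0.231, 0.69, 0.637, -0.254]
wrist_force: [-0.4, 0.6, -0.4]
grip_width: 0.458
gripper_force: 0.0
```

```bash
python3 -c "
from g import *
rep()"
```

```text
t 3.3 tip cork frame -0.37878894112395023 0.037878899415516566 0.1956155729904721 rotvec needed units [ 0.02 -0.03 -0.02] F [-0.4  0.6 -0.4] grip 0.4584321693640412 q [-1.06  0.84  0.55  1.46  0.14  1.39 -0.71] [0.551 0.334 0.322]
```

Emit:
{"api": "move_arm", "payload": {"commands": [{"translation": [0,-0.2,-0.32],"angular": [0,0,0]},{"translation": [0,-0.2,-0.32],"angular": [0,0,0]},{"translation": [0,-0.2,-0.32],"angular": [0,0,0]},{"translation": [0,-0.2,-0.32],"angular": [0,0,0]},{"translation": [0,-0.2,-0.32],"angular": [0,0,0]},{"translation": [0,-0.2,-0.32],"angular": [0,0,0]},{"translation": [0,-0.2,-0.32],"angular": [0,0,0]},{"translation": [0,-0.2,-0.32],"angular": [0,0,0]},{"translation": [0.02,-0.15,-0.32],"angular": [0,0,0]},{"translation": [0.02,-0.15,-0.32],"angular": [0,0,0]},{"translation": [0,0,0],"angular": [0,0,0]}]}}

```text
time: 4.4
position: [0.5529, 0.2374, 0.1633]
eef_rot: [0.231, 0.691, 0.637, -0.253]
wrist_force: [0.1, -0.3, 0.4]
grip_width: 0.453
gripper_force: 0.0
```

```bash
python3 -c "
from g import *
im,d=snapshot('top');im2,d2=snapshot('side')
cv2.imwrite('pics/m1.png',np.hstack([cv2.resize(im[120:260,90:290],(400,280)),cv2.resize(im2[60:260,150:350],(400,400))[60:340]]))
rep()"
```

```text
t 4.5 tip cork frame -0.284828101912771 0.04842013241565981 0.037791137767421296 rotvec needed units [-0.01 -0.02 -0.02] F [ 0.8 -0.9  0.6] grip 0.45231193122857516 q [-0.96  1.    0.52  1.64  0.13  1.03 -0.73] [0.554 0.239 0.165]
```

View pics/m1.png

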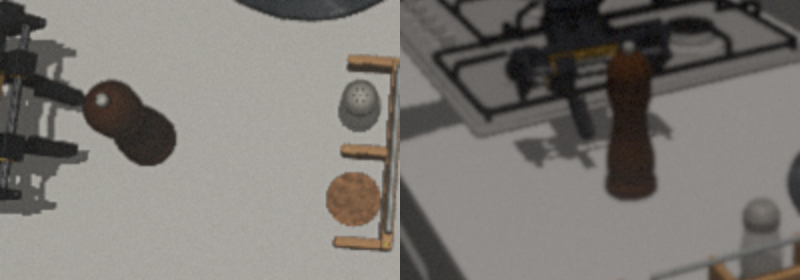

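Emit:
{"api": "move_arm", "payload": {"commands": [{"translation": [0,0,-0.14],"angular": [0,0,0]},{"translation": [0,0,-0.14],"angular": [0,0,0]},{"translation": [0,0,-0.14],"angular": [0,0,0]},{"translation": [0,0,-0.12],"angular": [0,0,0]},{"translation": [-0.01,-0.1,0],"angular": [0,0,0]},{"translation": [-0.01,-0.1,0],"angular": [0,0,0]},{"translation": [-0.01,-0.1,0],"angular": [0,0,0]},{"translation": [-0.01,-0.1,0],"angular": [0,0,0]},{"translation": [0,0,0],"angular": [0,0,0]}]}}

```text
time: 5.4
position: [0.5513, 0.2179, 0.1381]
eef_rot: [0.231, 0.691, 0.637, -0.252]
wrist_force: [0.5, -0.3, -0.3]
grip_width: 0.459
gripper_force: 0.0
```

```bash
python3 -c "
from g import *
im,d=snapshot('top');im2,d2=snapshot('side')
cv2.imwrite('pics/m2.png',np.hstack([cv2.resize(im[120:260,90:290],(400,280)),cv2.resize(im2[60:260,150:350],(400,400))[60:340]]))
rep()"
```

```text
t 5.5 tip cork frame -0.2646864569495408 0.04792060645928664 0.01068270386832651 rotvec needed units [-0.01 -0.02 -0.03] F [0.1 1.2 0.6] grip 0.45542918115280934 q [-0.94  1.03  0.51  1.66  0.13  0.96 -0.74] [0.551 0.219 0.138]
```

View pics/m2.png

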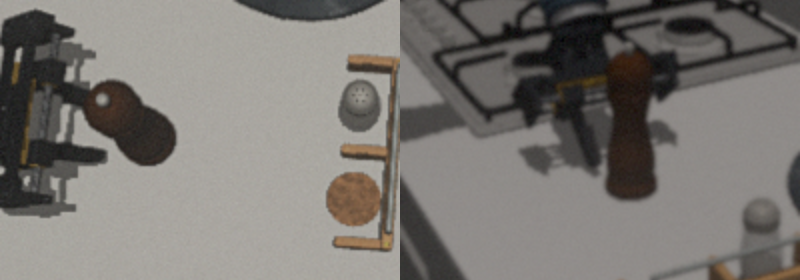

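Emit:
{"api": "move_arm", "payload": {"commands": [{"translation": [-0.007,-0.08,0],"angular": [0,0,0]},{"translation": [-0.007,-0.08,0],"angular": [0,0,0]},{"translation": [-0.007,-0.08,0],"angular": [0,0,0]},{"translation": [-0.007,-0.08,0],"angular": [0,0,0]},{"translation": [-0.007,-0.08,0],"angular": [0,0,0]},{"translation": [-0.01,-0.08,0],"angular": [0,0,0]},{"translation": [-0.02,-0.08,0],"angular": [0,0,0]},{"translation": [-0.03,-0.08,0],"angular": [0,0,0]},{"translation": [-0.035,-0.08,0],"angular": [0,0,0]},{"translation": [-0.035,-0.08,0],"angular": [0,0,0]},{"translation": [-0.035,-0.08,0],"angular": [0,0,0]},{"translation": [-0.035,-0.08,0],"angular": [0,0,0]}]}}

```text
time: 6.7
position: [0.5394, 0.1707, 0.1377]
eef_rot: [0.231, 0.69, 0.638, -0.252]
wrist_force: [0.4, 0.6, -1.1]
grip_width: 0.456
gripper_force: 0.6
```

```bash
python3 -c "
from g import *
im,d=snapshot('top');im2,d2=snapshot('side')
cv2.imwrite('pics/m3.png',np.hstack([cv2.resize(im[120:260,90:290],(400,280)),cv2.resize(im2[60:260,150:350],(400,400))[60:340]]))
rep()"
```

```text
t 6.8 tip cork frame -0.21497814344289023 0.0398358776570013 0.010673670351754844 rotvec needed units [ 0.   -0.02 -0.02] F [ 0.4  0.8 -1.5] grip 0.45457225875861995 q [-0.91  1.01  0.53  1.76  0.16  0.88 -0.72] [0.539 0.17  0.138]
```

View pics/m3.png

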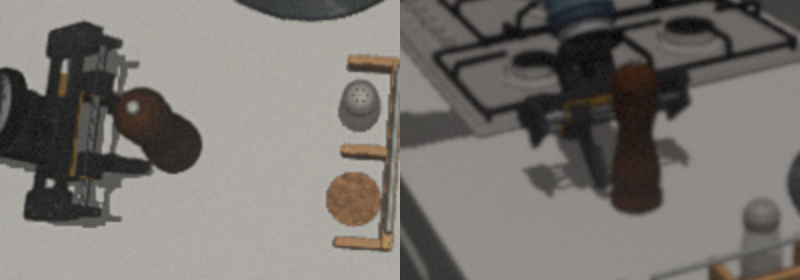

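Emit:
{"api": "move_arm", "payload": {"commands": [{"translation": [-0.036,-0.08,0],"angular": [0,0,0]},{"translation": [-0.036,-0.08,0],"angular": [0,0,0]},{"translation": [-0.036,-0.08,0],"angular": [0,0,0]},{"translation": [-0.036,-0.08,0],"angular": [0,0,0]},{"translation": [-0.036,-0.08,0],"angular": [0,0,0]},{"translation": [-0.036,-0.08,0],"angular": [0,0,0]},{"translation": [-0.036,-0.08,0],"angular": [0,0,0]},{"translation": [-0.036,-0.08,0],"angular": [0,0,0]},{"translation": [-0.036,-0.08,0],"angular": [0,0,0]},{"translation": [-0.036,-0.08,0],"angular": [0,0,0]},{"translation": [-0.036,-0.08,0],"angular": [0,0,0]},{"translation": [-0.036,-0.08,0],"angular": [0,0,0]}]}}

```text
time: 8.0
position: [0.5177, 0.1227, 0.1377]
eef_rot: [0.231, 0.69, 0.638, -0.252]
wrist_force: [1.2, 1.0, -0.8]
grip_width: 0.453
gripper_force: 0.8
```

Emit:
{"api": "move_arm", "payload": {"commands": [{"translation": [-0.036,-0.08,0],"angular": [0,0,0]},{"translation": [-0.036,-0.08,0],"angular": [0,0,0]},{"translation": [-0.036,-0.08,0],"angular": [0,0,0]},{"translation": [-0.036,-0.08,0],"angular": [0,0,0]},{"translation": [-0.036,-0.08,0],"angular": [0,0,0]},{"translation": [-0.036,-0.08,0],"angular": [0,0,0]},{"translation": [-0.036,-0.08,0],"angular": [0,0,0]},{"translation": [-0.036,-0.08,0],"angular": [0,0,0]},{"translation": [-0.036,-0.08,0],"angular": [0,0,0]},{"translation": [-0.036,-0.08,0],"angular": [0,0,0]}]}}

```text
time: 9.0
position: [0.4998, 0.0827, 0.1377]
eef_rot: [0.231, 0.69, 0.638, -0.252]
wrist_force: [0.9, 0.8, -0.2]
grip_width: 0.455
gripper_force: 0.7
```

```bash
python3 -c "
from g import *
im,d=snapshot('top');im2,d2=snapshot('side')
cv2.imwrite('pics/m4.png',np.hstack([cv2.resize(im[140:260,180:300],(400,400)),cv2.resize(im2[100:270,230:400],(400,400))]))
rep()"
```

```text
t 9.1 tip cork frame -0.12399674834742702 0.007680372442335493 0.010683350635873029 rotvec needed units [ 0.   -0.02 -0.02] F [ 1.3 -0.5  0.3] grip 0.45787742386419106 q [-0.86  0.97  0.57  1.95  0.21  0.69 -0.7 ] [0.5   0.082 0.138]
```

View pics/m4.png

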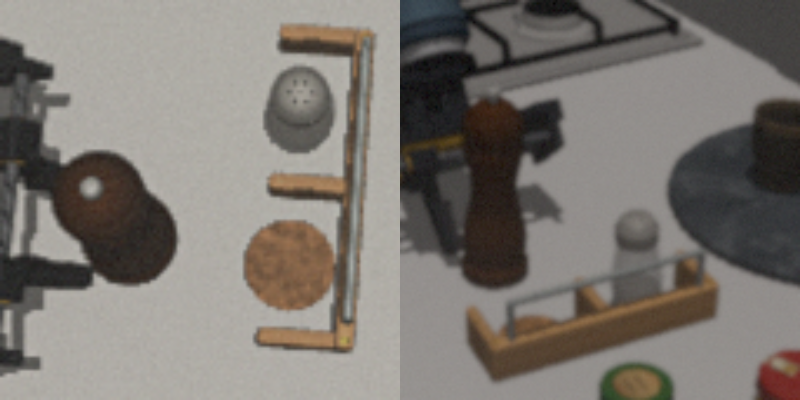

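Emit:
{"api": "move_arm", "payload": {"commands": [{"translation": [-0.028,-0.08,0],"angular": [0,0,0]},{"translation": [-0.028,-0.08,0],"angular": [0,0,0]},{"translation": [-0.028,-0.08,0],"angular": [0,0,0]},{"translation": [-0.028,-0.08,0],"angular": [0,0,0]},{"translation": [-0.028,-0.08,0],"angular": [0,0,0]},{"translation": [-0.028,-0.08,0],"angular": [0,0,0]},{"translation": [-0.028,-0.08,0],"angular": [0,0,0]},{"translation": [-0.028,-0.08,0],"angular": [0,0,0]},{"translation": [-0.007,-0.08,0],"angular": [0,0,0]},{"translation": [-0.007,-0.08,0],"angular": [0,0,0]},{"translation": [-0.007,-0.08,0],"angular": [0,0,0]},{"translation": [-0.007,-0.08,0],"angular": [0,0,0]}]}}

```text
time: 10.3
position: [0.4873, 0.0347, 0.1377]
eef_rot: [0.231, 0.69, 0.638, -0.252]
wrist_force: [0.2, 0.9, 0.9]
grip_width: 0.457
gripper_force: 0.8
```

Emit:
{"api": "move_arm", "payload": {"commands": [{"translation": [-0.007,-0.08,0],"angular": [0,0,0]},{"translation": [-0.007,-0.08,0],"angular": [0,0,0]},{"translation": [-0.007,-0.08,0],"angular": [0,0,0]},{"translation": [-0.007,-0.08,0],"angular": [0,0,0]},{"translation": [-0.007,-0.08,0],"angular": [0,0,0]},{"translation": [-0.006,-0.06,0],"angular": [0,0,0]},{"translation": [-0.006,-0.06,0],"angular": [0,0,0]}]}}

```text
time: 11.0
position: [0.4849, 0.0088, 0.1377]
eef_rot: [0.231, 0.69, 0.638, -0.252]
wrist_force: [-0.1, 1.6, 0.8]
grip_width: 0.454
gripper_force: 0.8
```

```bash
python3 -c "
from g import *
im,d=snapshot('top');im2,d2=snapshot('side')
cv2.imwrite('pics/m5.png',np.hstack([cv2.resize(im[140:260,180:300],(400,400)),cv2.resize(im2[100:270,230:400],(400,400))]))
rep()"
```

```text
t 11.1 tip cork frame -0.04939065875891007 -0.0006793025357686879 0.0106192061093148 rotvec needed units [-0.   -0.02 -0.03] F [-0.1  0.6  0.4] grip 0.4576727276154709 q [-0.79  0.97  0.61  2.04  0.26  0.56 -0.65] [0.485 0.009 0.138]
```

View pics/m5.png

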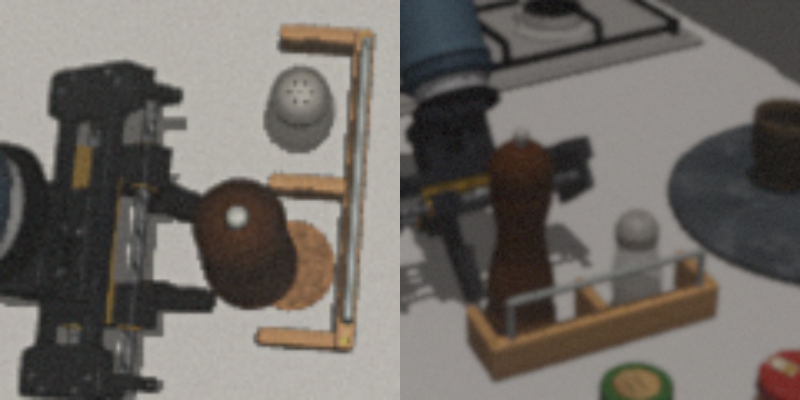

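Emit:
{"api": "move_arm", "payload": {"commands": [{"translation": [-0.005,-0.06,0],"angular": [0,0,0]},{"translation": [-0.005,-0.06,0],"angular": [0,0,0]},{"translation": [-0.005,-0.06,0],"angular": [0,0,0]},{"translation": [-0.005,-0.06,0],"angular": [0,0,0]},{"translation": [-0.005,-0.06,0],"angular": [0,0,0]},{"translation": [-0.003,-0.04,0],"angular": [0,0,0]},{"translation": [-0.003,-0.03,0],"angular": [0,0,0]},{"translation": [0,0,0],"angular": [0,0,0]}]}}

```text
time: 11.9
position: [0.4833, -0.0097, 0.1377]
eef_rot: [0.231, 0.69, 0.638, -0.252]
wrist_force: [-0.3, 0.4, 0.4]
grip_width: 0.458
gripper_force: 0.5
```

Emit:
{"api": "move_arm", "payload": {"commands": [{"translation": [-0.001,-0.016,0],"angular": [0,0,0]},{"translation": [0,-0.016,0],"angular": [0,0,0]}]}}

```text
time: 12.1
position: [0.4833, -0.0109, 0.1377]
eef_rot: [0.231, 0.69, 0.638, -0.252]
wrist_force: [0.1, 0.7, 0.6]
grip_width: 0.458
gripper_force: 0.9
```

```bash
python3 -c "
from g import *
im,d=snapshot('top');im2,d2=snapshot('side')
cv2.imwrite('pics/m6.png',np.hstack([cv2.resize(im[140:260,180:300],(400,400)),cv2.resize(im2[100:270,230:400],(400,400))]))
rep()"
```

```text
t 12.2 tip cork frame -0.029705199670955595 -0.00047886381097568596 0.010538229511714348 rotvec needed units [-0.   -0.02 -0.03] F [ 0.6  1.7 -0.4] grip 0.45301927073432163 q [-0.76  0.97  0.62  2.05  0.28  0.53 -0.64] [ 0.483 -0.011  0.138]
```

View pics/m6.png

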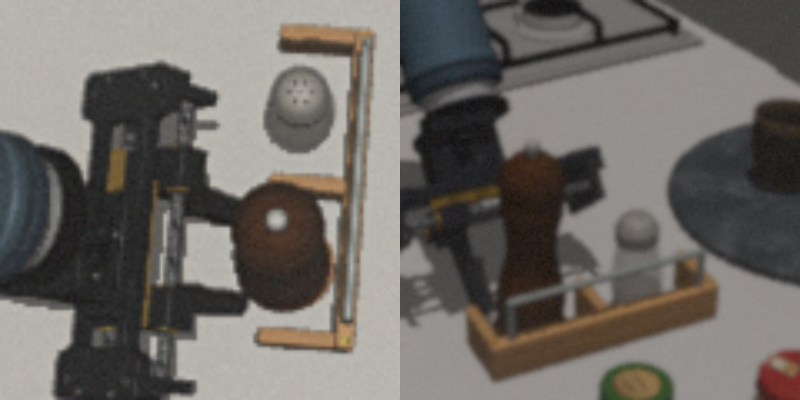

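Emit:
{"api": "move_arm", "payload": {"commands": [{"translation": [-0.001,-0.016,0],"angular": [0,0,0]},{"translation": [-0.001,-0.016,0],"angular": [0,0,0]},{"translation": [0,0,0],"angular": [0,0,0]}]}}

```text
time: 12.5
position: [0.4833, -0.0127, 0.1377]
eef_rot: [0.231, 0.69, 0.638, -0.252]
wrist_force: [0.4, 0.6, -0.6]
grip_width: 0.458
gripper_force: 0.7
```

Emit:
{"api": "move_arm", "payload": {"commands": [{"translation": [-0.001,-0.016,0],"angular": [0,0,0]},{"translation": [0,0,0],"angular": [0,0,0]}]}}

```text
time: 12.7
position: [0.4832, -0.0135, 0.1377]
eef_rot: [0.231, 0.69, 0.638, -0.252]
wrist_force: [0.6, 0.9, -0.3]
grip_width: 0.454
gripper_force: 0.7
```

Emit:
{"api": "move_arm", "payload": {"commands": [{"translation": [-0.001,-0.014,0],"angular": [0,0,0]},{"translation": [0,0,0],"angular": [0,0,0]}]}}

```text
time: 12.9
position: [0.4831, -0.0142, 0.1377]
eef_rot: [0.231, 0.69, 0.638, -0.252]
wrist_force: [0.3, 1.6, -1.0]
grip_width: 0.454
gripper_force: 0.7
```

```bash
python3 -c "
from g import *
im,d=snapshot('top');im2,d2=snapshot('side')
cv2.imwrite('pics/m7.png',np.hstack([cv2.resize(im[180:250,230:300],(400,400),interpolation=2),cv2.resize(im2[100:270,230:400],(400,400))]))
rep()"
```

```text
t 13.0 tip cork frame -0.026580501193955473 -0.00040614717053423906 0.010546975199622055 rotvec needed units [-0.   -0.02 -0.03] F [-0.5  1.6  0.6] grip 0.4528247390340724 q [-0.75  0.97  0.62  2.05  0.28  0.52 -0.64] [ 0.483 -0.014  0.138]
```

View pics/m7.png

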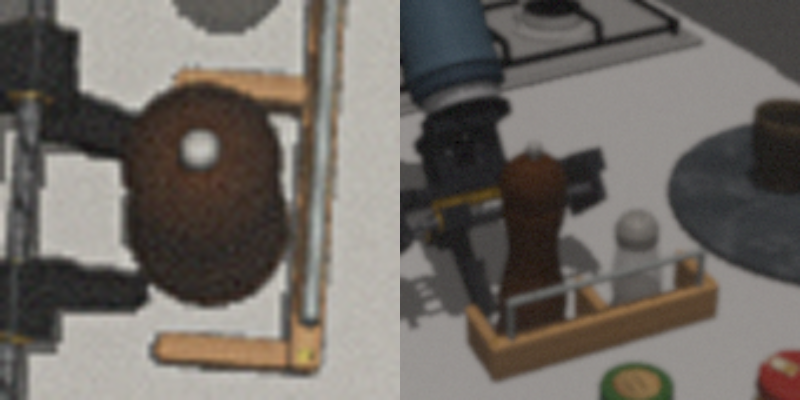

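Emit:
{"api": "move_arm", "payload": {"commands": [{"translation": [0.003,0.03,0],"angular": [0,0,0]},{"translation": [0.008,0.1,0],"angular": [0,0,0]},{"translation": [0.016,0.2,0],"angular": [0,0,0]},{"translation": [0.016,0.2,0],"angular": [0,0,0]},{"translation": [0.016,0.2,0],"angular": [0,0,0]},{"translation": [0.016,0.2,0],"angular": [0,0,0]},{"translation": [0.016,0.2,0],"angular": [0,0,0]},{"translation": [0,0,0],"angular": [0,0,0]}]}}

```text
time: 13.8
position: [0.4881, 0.0443, 0.1375]
eef_rot: [0.231, 0.69, 0.639, -0.251]
wrist_force: [-0.3, 0.7, 0.3]
grip_width: 0.459
gripper_force: 0.0
```

```bash
python3 -c "
from g import *
im,d=snapshot('top')
cv2.imwrite('pics/m8.png',cv2.resize(im[140:260,180:300],(600,600),interpolation=2))
rep()"
```

```text
t 13.85 tip cork frame -0.08429110460731616 -0.0003544031382344319 0.010407893429103504 rotvec needed units [-0.01 -0.02 -0.04] F [-0.1 -0.2 -0.7] grip 0.45491736567643437 q [-0.83  0.96  0.59  2.01  0.24  0.61 -0.68] [0.488 0.043 0.138]
```

View pics/m8.png

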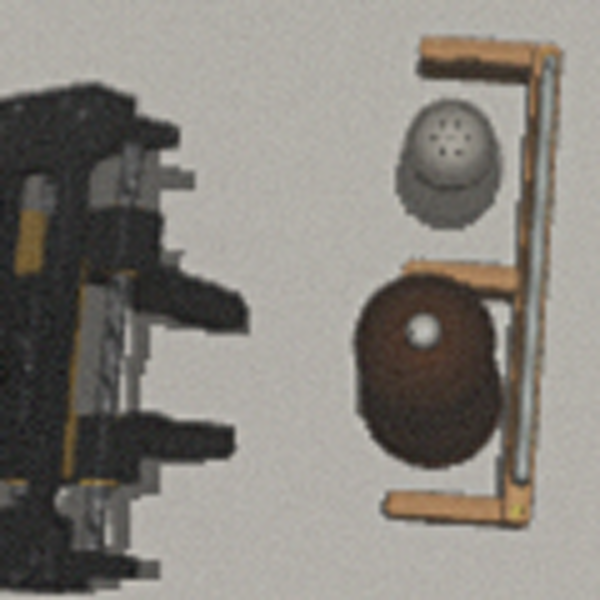

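```bash
python3 -c "
from station import *
print(sign_off())"
```

```text
the job is handed in; nothing more can be done
None
```

The pepper mill stands upright at the back of the cork-spot bay, about 1 mm off the spot's centre in the last picture. The arm is backed off, the other items were not touched, and the job is handed in; no verdict came back.

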